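# Fit the nest on the rotary soldering table

### The arm

A 6-joint arm with a two-finger parallel gripper is mounted at the origin on the work surface. World frame = base frame: x ahead of the robot, y to its left, z up, the work surface at z = 0. Lengths are in mm, angles in rad, forces in N, time in s.
With the tool pointing down it reaches from about 275 to 1000 mm from the base axis. Payload 8.4 kg.
Tool frame: the origin (TCP) lies on the centre line of the jaws, within the pads' length; the fingertips stand 25 mm ahead of it and the grasp point (between the pads) lies 6 mm ahead of it; z points along the fingers, y is the line along which they close (so a half turn about z gives the same grasp; the last joint's range is limited). The gripper opens to 85 mm and grips with 20 to 120 N. Pads are 22 mm wide; open, the fingers measure 114 mm over their backs; the gripper's body (76 mm by 85 mm) begins 54 mm behind the grasp point. The pads swing forward as they close: fully open they stand 13 mm farther back than shut.
Start: joints at [-1.247, 0.353, 1.633, -0, 1.155, -0.002], TCP at [200.04, -592.125, 256.281] pointing down, gripper open.
Joint ranges: [-2.63, 2.63], [-0.92, 2.1], [0.06, 2.66], [-1.3, 4.44], [0, 2.69], [-3.02, 3.02]. Speed limits (rad/s): [2.22, 2.22, 2.79, 3.14, 3.14, 3.14].

### API

Orientations are given as [roll, pitch, yaw] about the fixed x, y, z axes, in that order (R = Rz(yaw) Ry(pitch) Rx(roll)).
In Python, from rig import r gives the robot as it stands.
- The arm moves only by the shell command python3 -m jog 'ROWS' [FORCE]. ROWS is JSON, a list of rows, each a list of 3 entries, a list of its own where there are three numbers: the turn, a rotation vector about the tool's x, y, z in rad, then the shift along the tool's x, y, z in m, then the opening, from -1 (shut) to 1 (fully open). In form: [[[rx, ry, rz], [x, y, z], gripper], ...]. A call has 1 to 12 rows; each row shifts and turns the commanded pose from where the row before left it, along the tool's axes as they then stand; what a row does not reach is not made up. A row lasts 1/10 s, in which the tool goes at most 50 mm and 8.59 degrees, less where a joint would pass 70% of its speed; a pose out of reach is approached as far as the arm can. A call with a gripper value outside its range is refused whole. The fingers move at their own pace and stop on an object; FORCE is the grip in N (left out, the last holds). Time passes only in rows, so rows that do not move let the fingers close. It gives the time, the measured TCP pose, the force, the opening and the grip force at its end, in the units of the state.
- r.sense(): the state, without advancing time (a new reading comes with each control period).
- r.grab_frame(name): name is "scene" or "top"; returns the picture (384x512x3 uint8, red, green, blue); there is no depth.
- r.camera_params(name): a dict with "fx", "fy", "cx", "cy" (pixels), "rvec" (rotation vector, rad) and "tvec" (3), from world to camera coordinates, as OpenCV has them. Camera axes: x right, y down, z forward; pixel columns grow to the right and rows downward; lengths in mm; the calibration is good to about 2 mm. A picture is of the moment at which its call begins. camera_params takes no time and is no camera call.
- r.sign_off(): hands the job in; it is judged then, once.
The state is a dict: "clock": time; "qpos": joint angles; "qvel": joint speeds; "joint_efforts": joint torques, N m; "eef_pos": TCP position; "tcp_rot": TCP orientation; "contact_force": force on the tool from outside, world axes, zero at the start; "wrist_torque": the same for the moment, N m; "opening": opening from 0.0 (shut) to 1.0 (fully open); "grasp_force": force on a finger pad.
Only numpy, scipy, OpenCV 4.12 (cv2) and the standard library are available. Lean on these libraries where they do the work, as an engineer would, in place of code of your own. Each camera call takes 0.05 s, during which the arm holds its last target. There are 200 camera calls.

### The job

Change over the rotary soldering table: take the round nest with the red grip, set it down inside the aluminium collar on the square drive hub, turn and shuffle it until it drops fully home, level and with its face flush with the collar rim, then let go of it. The hub may have stopped at any angle, so feel for it, and stop turning once the nest has keyed on: the hub must not be forced round against its overload clutch. Leave the yellow-gripped nest, the red parts bin, the iron stand and the solder reel where they are.

Things in the scene. Friction and masses are not known exactly. Their poses are not given: they have to be found in the camera images.
- nest: The nest to fit, 0.4 to 0.8 kg: black disc, 140 mm across, 22 mm thick, four small green boards on its face, with a square dark steel boss (92 x 92 x 16 mm high) below. Origin: centre of the boss's underside, z up; the disc is from z = 16 to 38 mm, the boards and connectors reach 44 mm. Starts flat on the bench at any yaw.
- nest_grip (a point): Point on the nest: centre of the top of its red grip rib, 80 mm above the nest's origin; axes as the nest's. The rib is 70 mm long along x, 22 mm wide along y and stands 42 mm high over the disc's face.
- nest_socket (a point): Point on the nest: centre of the mouth of the square socket in its underside (the same point as the nest's origin). The socket is 47 x 47 mm, 16 mm deep, its sides parallel to the nest's x and y.
- rotary: Rotary soldering table, fixed to the bench: blue housing 240 x 220 mm, its top 85 mm above the bench; origin at the centre of its underside, z up. On it a fixed aluminium collar, inside diameter 146 mm, outside 164 mm, rim 131 mm above the bench; inside the collar a dark steel face plate 116 mm across carries the square hub in its middle.
- seat (a point): Point on the table's axis at the face plate's surface, 93 mm above the bench and 38 mm below the collar rim: where the centre of the nest's underside rests when fully home.
- hub_top (a point): Centre of the top of the bright square drive hub, 44 x 44 mm, 14 mm above the seat. The socket goes over it with 1.5 mm clearance a side, about 4 degrees either way. Which way the square has stopped is random and NOT reported: this point's axes are the housing's. Out of line, the nest rests on the hub's top; in line and centred, it falls home by its own weight.
- hub (a joint): How far the hub has been forced round against its overload clutch, rad, anticlockwise from above positive. Always 0 at the start, whichever way the hub has stopped, so it does not tell the hub's angle. The clutch slips above 0.7 N m: a nest lying or lightly pressed on the hub can be turned without moving it, but one keyed on carries it round. Should stay within 0.2.
- other_nest: A second nest of the same shape with a yellow grip and grey boards, loose on the bench; origin at the centre of its underside. To be left alone.
- parts_bin: Red open parts bin, 120 x 180 x 55 mm high, loose; origin at the centre of its underside. To be left alone.
- iron_stand: Soldering iron in its stand, base 160 x 85 mm, about 120 mm high, loose, iron leaning back along its -x and overhanging the base there by about 35 mm; origin at the centre of the base's underside. To be left alone.
- solder_reel: White reel of solder wire, 64 mm across, on a dark stand 100 x 90 mm, 82 mm high, loose; origin at the centre of its underside. To be left alone.
Things that resemble listed ones, but are neither listed nor needed, are in the scene too. Leave any brown or purple look-alike of the nest alone.

How it is judged (in metres and radians):
On the way:
1. the red-gripped nest is picked up clear of the bench (height (world z) of nest above 0.1 m), for 0.1 s.
At the end, for the whole second after the job is handed in: the red-gripped nest is over the hub at rest, underside within 3 mm of the face plate, within 4 mm of the axis, level within 0.05 rad; hub forced round by less than 0.2 rad; other nest, bin, iron stand and reel within 30 mm of where they began (z of nest in the frame of seat between -0.004 and 0.003 m and horizontal distance between nest and seat below 0.004 m and angle between nest's own z axis and vertical below 0.05 rad and linear speed of nest below 0.02 m/s and distance of each of other_nest, parts_bin, iron_stand, solder_reel from where it was at the start of the episode below 0.03 m and value of joint hub between -0.2 and 0.2 rad); the robot touches nothing.
It fails at once if the other nest, the bin, the iron stand or the reel is shifted by more than 30 mm (distance of any of other_nest, parts_bin, iron_stand, solder_reel from where it was at the start of the episode above 0.03 m).
It fails at once if the hub is forced round against its clutch by more than 0.2 rad either way (value of joint hub above 0.2 rad or value of joint hub below -0.2 rad).
It also fails if it takes over 64 s, if anything falls off the work surface, if the arm or the gripper's body presses on something with over 40 N, if the wrist force passes 120 N, or if a joint passes its speed limit or range.

## Working session

There is one attempt and no reset: what is moved stays moved. The work goes in short steps, Python scripts to look and compute and a shell command to move; the robot and the scene stay as the last step left them, time stands still between calls to the robot, and variables do not carry over. Pictures are saved under pics/ and viewed, at most 10 in all, crops included, and the job is handed in when it is done.

```bash
mkdir -p pics; ls; python3 - <<'E'
from rig import r
import cv2,numpy as np
s=r.sense();print({k:np.round(v,3).tolist() for k,v in s.items()})
for n in("scene","top"):
    im=r.grab_frame(n);cv2.imwrite(f"pics/{n}0.png",im[:,:,::-1]);print(n,{k:np.round(v,4).tolist() for k,v in r.camera_params(n).items()})
a=[cv2.imread(f"pics/{n}0.png") for n in("scene","top")]
E
```

```text
pics
{'clock': 0.0, 'qpos': [-1.247, 0.354, 1.634, 0.0, 1.155, -0.002], 'qvel': [-0.001, 0.0, 0.001, -0.001, 0.0, 0.002], 'joint_efforts': [0.0, -60.526, -34.207, 0.0, 0.009, -0.0], 'eef_pos': [199.913, -591.715, 255.563], 'tcp_rot': [-3.14, -0.0, 0.326], 'contact_force': [-0.551, 0.071, 1.152], 'wrist_torque': [0.03, -0.042, 0.014], 'grasp_force': 0.0, 'opening': 0.996}
scene {'fx': 429.4867, 'fy': 429.4867, 'cx': 252.0576, 'cy': 188.4841, 'rvec': [1.5456, 1.9985, -0.8233], 'tvec': [135.5976, -314.9119, 1784.2454]}
top {'fx': 481.9443, 'fy': 481.9443, 'cx': 254.8029, 'cy': 189.2109, 'rvec': [2.1108, -2.1431, 0.2128], 'tvec': [-2.1816, 565.0636, 1721.6762]}
```

View pics/top0.png

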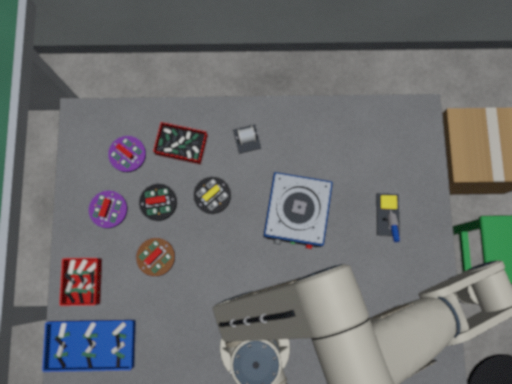

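View pics/scene0.png

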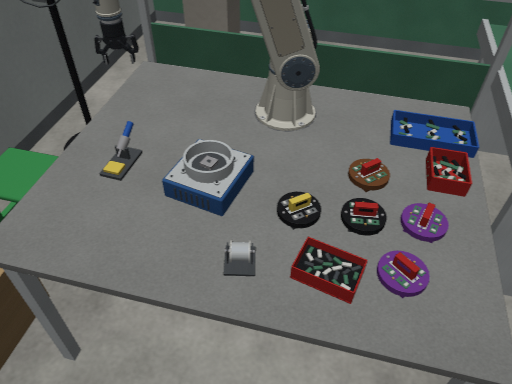

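Several things could be taken for the nest (top view): purple discs with red grip at (127,154) and (108,209), a brown disc with red grip at (155,257), and a black disc with yellow grip at (212,195). The black disc with red grip at (158,202) matches the description, so I choose it. The collar is at (301,208).

```bash
cat > h.py <<'E'
import cv2,numpy as np
from rig import r
def cam(n):
    p=r.camera_params(n);K=np.array([[p['fx'],0,p['cx']],[0,p['fy'],p['cy']],[0,0,1.]]);R=cv2.Rodrigues(np.array(p['rvec'],float))[0];return K,R,np.array(p['tvec'],float)
def ray(n,uv,z):
    K,R,t=cam(n);uv=np.atleast_2d(uv).astype(float);d=(np.c_[uv,np.ones(len(uv))]@np.linalg.inv(K).T)@R;c=-R.T@t
    return c+d*((z-c[2])/d[:,2])[:,None]
def proj(n,P):
    K,R,t=cam(n);q=(np.atleast_2d(P)@R.T+t)@K.T;return q[:,:2]/q[:,2:]
def blob(m,near):
    cs,_=cv2.findContours(m.astype(np.uint8),cv2.RETR_EXTERNAL,cv2.CHAIN_APPROX_NONE)
    cs=[c for c in cs if cv2.contourArea(c)>15]
    return min(cs,key=lambda c:np.hypot(*(c[:,0].mean(0)-near)))[:,0]
def rect(pts):
    (c,s,a)=cv2.minAreaRect(pts.astype(np.float32));b=cv2.boxPoints((c,s,a));e=[b[1]-b[0],b[2]-b[1]];e=max(e,key=np.linalg.norm)
    return np.round(c,1),np.round(s,1),round(float(np.degrees(np.arctan2(e[1],e[0]))),1)
E
python3 - <<'E'
from h import *
for n,nest,seat in(("top",(158,202),(301,208)),("scene",(364,210),(208,160))):
    im=cv2.imread(f"pics/{n}0.png");hsv=cv2.cvtColor(im,cv2.COLOR_BGR2HSV);H,S,V=cv2.split(hsv)
    red=((H<10)|(H>170))&(S>130)&(V>60)
    b=blob(red,nest);print(n,"rib px",b.mean(0),"rect z80",rect(ray(n,b,80)[:,:2]))
    blk=(V<60); b=blob(blk,nest);e=cv2.fitEllipse(b);print(" disc ell",e,"z38",ray(n,e[0],38)[0].round(1), cv2.contourArea(b))
    blue=(H>100)&(H<125)&(S>110)&(V>50);b=blob(blue,seat);print(" housing",len(b),rect(ray(n,b,85)[:,:2]))
a=cv2.imread("pics/top0.png");b=cv2.imread("pics/scene0.png")
f=lambda i,u,v,w=35:cv2.resize(i[v-w:v+w,u-w:u+w],(390,390),interpolation=cv2.INTER_CUBIC)
cv2.imwrite("pics/c1.png",cv2.resize(np.hstack([f(a,158,202),f(a,301,208)]),(780,390)))
E
```

```text
top rib px [155.17021277 199.55319149] rect z80 (array([527.3, 350.4]), array([24.4, 72.4]), -82.5)
 disc ell ((157.8129119873047, 201.84585571289062), (32.53688430786133, 33.276756286621094), 57.68973159790039) z38 [525.6 347.8  38. ] 215.5
 housing 118 (array([ 373.4, -141.8]), array([209.1,  11.3]), 78.4)
scene rib px [365.29850746 208.23880597] rect z80 (array([540.5, 350.8]), array([55.2, 77. ]), -82.2)
 disc ell ((365.8825988769531, 209.85366821289062), (2.5792746543884277, 15.03164005279541), 93.004638671875) z38 [505.9 357.5  38. ] 24.5
 housing 267 (array([ 577.7, -102.5]), array([219.7, 320.9]), -53.1)
```

View pics/c1.png

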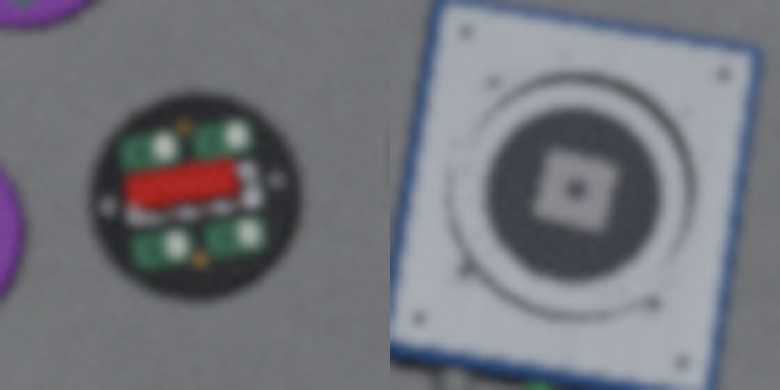

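The crop shows a black disc with a red rib and green boards, at top px (155,199), so the choice holds. On the table, the bright square hub sits at about px (299.6,207), turned roughly 10° in the image.

```bash
python3 - <<'E'
from h import *
u0,v0,w,k=300,207,28,8
ims=[r.grab_frame("top").astype(np.float32) for _ in range(6)]
im=np.mean(ims,0);g=im.mean(2)
c=cv2.resize(g[v0-w:v0+w,u0-w:u0+w],None,fx=k,fy=k,interpolation=cv2.INTER_CUBIC)
px=lambda p:(p+.5)/k-.5+np.array([u0-w,v0-w])
for th in (90,105,120):
    # hub: bright inside dark disc
    dark=(c<th).astype(np.uint8)
    cs,hh=cv2.findContours(dark,cv2.RETR_CCOMP,cv2.CHAIN_APPROX_NONE)
    i=max((i for i in range(len(cs)) if hh[0][i][3]<0),key=lambda i:cv2.contourArea(cs[i]) if cv2.pointPolygonTest(cs[i],(w*k,w*k),False)>0 else 0)
    e=cv2.fitEllipse(px(cs[i][:,0]).astype(np.float32));print(th,"plate",np.round(e[0],2),np.round(e[1],2),ray("top",e[0],93)[0].round(1))
    ch=[cs[j] for j in range(len(cs)) if hh[0][j][3]==i]
    if ch:
        h=max(ch,key=cv2.contourArea);P=ray("top",px(cv2.convexHull(h)[:,0]),107)[:,:2];print("  hub",rect(P),P.mean(0))
# housing top: saturation low bright rect
m=np.zeros(g.shape,np.uint8);big=(g>130).astype(np.uint8);big[:150]=0;big[255:]=0;big[:,:255]=0;big[:,345:]=0
P=ray("top",cv2.convexHull(np.argwhere(big)[:,::-1].astype(np.int32))[:,0],85)[:,:2];print("top plate",rect(P))
# scene: collar rim centre
im2=r.grab_frame("scene");H,S,V=cv2.split(cv2.cvtColor(im2,cv2.COLOR_RGB2HSV))
cv2.imwrite("pics/c2.png",cv2.resize(im2[120:215,155:265,::-1],None,fx=6,fy=6,interpolation=cv2.INTER_CUBIC))
for P in ([526.5,349,80],): print(proj("scene",P),proj("top",P))
E
```

```text
90 plate [298.47 207.52] [29.55 29.83] [ 488.5 -165.4   93. ]
  hub (array([ 489.5, -165.9]), array([50.7, 50.4]), 74.2) [ 489.58225649 -167.33536389]
105 plate [298.46 207.52] [30.44 30.72] [ 488.5 -165.4   93. ]
  hub (array([ 489.6, -165.8]), array([46.7, 46.4]), 74.1) [ 489.57348361 -166.27248233]
120 plate [298.45 207.52] [31.2  31.48] [ 488.5 -165.3   93. ]
  hub (array([ 489.5, -165.8]), array([43. , 42.1]), 74.4) [ 489.75205605 -166.62543513]
top plate (array([ 489.6, -166.3]), array([203.8, 224.1]), -10.6)
[[365.32984996 204.84814088]] [[155.28175555 199.71498681]]
```

View pics/c2.png

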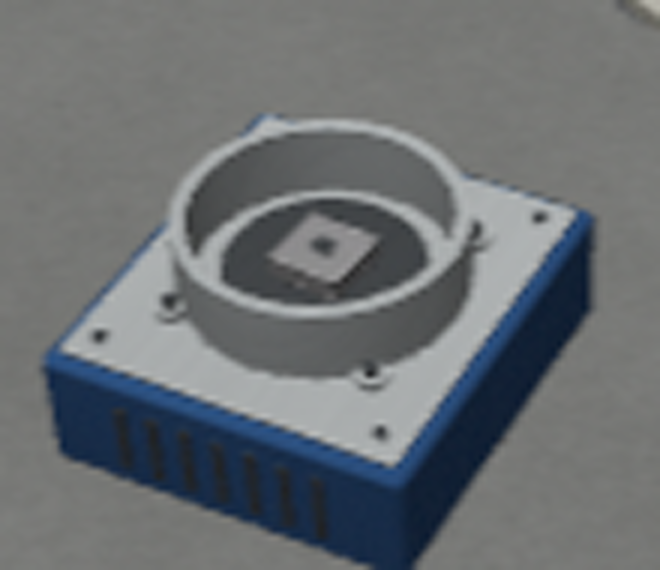

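The seat is at about (489,-166), with the hub square at about 74° (mod 90). The nest is at (526.5,349), with its rib along 97.5°. I'll turn the tool to 97.5° first.

```bash
cat >> h.py <<'E'
from scipy.spatial.transform import Rotation as Ro
def go(x,y,z,yaw):
    s=r.sense();R=Ro.from_euler('xyz',s['tcp_rot']).as_matrix();d=R.T@(np.array([x,y,z])-s['eef_pos']);T=Ro.from_euler('xyz',[np.pi,0,np.radians(yaw)]).as_matrix()
    print("t",s['clock'],"pos",np.round(s['eef_pos'],1),"rpy",np.round(np.degrees(s['tcp_rot']),2),"tool mm",np.round(d,1),"turn",Ro.from_matrix(R.T@T).as_rotvec().round(4),"F",np.round(s['contact_force'],1),"M",np.round(s['wrist_torque'],2),"grip",np.round([s['opening'],s['grasp_force']],2))
E
python3 -m jog '[[[0,0,-0.1375],[0,0,-0.005],1],[[0,0,-0.1375],[0,0,-0.005],1],[[0,0,-0.1375],[0,0,-0.005],1],[[0,0,-0.1375],[0,0,-0.005],1],[[0,0,-0.1375],[0,0,-0.005],1],[[0,0,-0.1375],[0,0,-0.005],1],[[0,0,-0.1375],[0,0,-0.005],1],[[0,0,-0.1375],[0,0,-0.005],1],[[0,0,-0.1375],[0,0,-0.005],1],[[0,0,-0.1375],[0,0,-0.005],1],[[0,0,0],[0,0,0],1]]'
python3 -c "
from h import *
go(526.5,349,200,97.5)"
```

```text
clock: 1.55
eef_pos: [200.1, -592.4, 307.0]
tcp_rot: [3.141, 0.001, 1.703]
contact_force: [-0.6, -0.4, 0.5]
opening: 1.0
grasp_force: 0.0
t 1.55 pos [ 200.1 -592.4  307. ] rpy [1.7999e+02 7.0000e-02 9.7560e+01] tool mm [890.4 447.4 106. ] turn [0.0002 0.0012 0.0011] F [-0.6 -0.4  0.5] M [-0.03 -0.04 -0.02] grip [1. 0.]
```

```bash
python3 -m jog '[[[0,0,0],[0.037,0.0186,0],1],[[0,0,0],[0.037,0.0186,0],1],[[0,0,0],[0.037,0.0186,0],1],[[0,0,0],[0.037,0.0186,0],1],[[0,0,0],[0.037,0.0186,0],1],[[0,0,0],[0.037,0.0186,0],1],[[0,0,0],[0.037,0.0186,0],1],[[0,0,0],[0.037,0.0186,0],1],[[0,0,0],[0.037,0.0186,0],1],[[0,0,0],[0.037,0.0186,0],1],[[0,0,0],[0.037,0.0186,0],1],[[0,0,0],[0.037,0.0186,0],1]]'
python3 -m jog '[[[0,0,0],[0.037,0.0186,0],1],[[0,0,0],[0.037,0.0186,0],1],[[0,0,0],[0.037,0.0186,0],1],[[0,0,0],[0.037,0.0186,0],1],[[0,0,0],[0.037,0.0186,0],1],[[0,0,0],[0.037,0.0186,0],1],[[0,0,0],[0.037,0.0186,0],1],[[0,0,0],[0.037,0.0186,0],1],[[0,0,0],[0.037,0.0186,0.01],1],[[0,0,0],[0.037,0.0186,0.02],1],[[0,0,0],[0.037,0.0186,0.03],1],[[0,0,0],[0,0,0],1]]'
python3 -c "
from h import *
go(526.5,349,74,97.5)"
```

```text
clock: 2.75
eef_pos: [363.9, -121.3, 306.3]
tcp_rot: [3.141, 0.0, 1.696]
contact_force: [0.4, 0.1, 0.6]
opening: 1.0
grasp_force: 0.0
clock: 3.95
eef_pos: [512.9, 309.3, 242.2]
tcp_rot: [-3.137, 0.001, 1.699]
contact_force: [-0.0, -0.7, -0.5]
opening: 1.002
grasp_force: 0.0
t 3.95 pos [512.9 309.3 242.2] rpy [-1.7972e+02  6.0000e-02  9.7340e+01] tool mm [ 37.8  19.4 168.1] turn [-0.0048  0.0011 -0.0029] F [-0.  -0.7 -0.5] M [0.03 0.01 0.  ] grip [1. 0.]
```

```bash
python3 -m jog '[[[0,0,0],[0.019,0.0097,0.02],1],[[0,0,0],[0.0188,0.0097,0.03],1],[[0,0,0],[0,0,0.03],1],[[0,0,0],[0,0,0.03],1],[[0,0,0],[0,0,0.02],1],[[0,0,0],[0,0,0],1],[[0,0,0],[0,0,0],1]]'
python3 -c "
from h import *
go(526.5,349,74,97.5)"
```

```text
clock: 4.65
eef_pos: [528.1, 346.0, 117.5]
tcp_rot: [-3.142, 0.0, 1.699]
contact_force: [0.4, -0.4, 0.3]
opening: 1.004
grasp_force: 0.0
t 4.65 pos [528.1 346.  117.5] rpy [-1.800e+02  1.000e-02  9.733e+01] tool mm [ 3.2 -1.2 43.5] turn [-0.0001  0.0001 -0.0031] F [ 0.4 -0.4  0.3] M [-0.02 -0.03  0.01] grip [1. 0.]
```

```bash
python3 -m jog '[[[0,0,-0.003],[0.003,-0.001,0.01],1],[[0,0,0],[0,0,0.015],1],[[0,0,0],[0,0,0.013],1],[[0,0,0],[0,0,0.005],1],[[0,0,0],[0,0,0],1],[[0,0,0],[0,0,0],-0.3],[[0,0,0],[0,0,0],-1],[[0,0,0],[0,0,0],-1],[[0,0,0],[0,0,0],-1],[[0,0,0],[0,0,0],-1],[[0,0,0],[0,0,0],-1],[[0,0,0],[0,0,0],-1]]' 50
python3 -c "
from h import *
go(526.5,349,74,97.5)"
```

```text
clock: 5.85
eef_pos: [526.6, 349.2, 74.4]
tcp_rot: [3.141, -0.0, 1.704]
contact_force: [-1.5, -0.1, 6.2]
opening: 0.246
grasp_force: 50.8
t 5.85 pos [526.6 349.2  74.4] rpy [ 1.7999e+02 -1.0000e-02  9.7620e+01] tool mm [-0.2 -0.1  0.4] turn [ 0.0002 -0.0002  0.0022] F [-1.5 -0.1  6.2] M [-0.05  0.28  0.09] grip [ 0.25 50.75]
```

```bash
python3 -m jog '[[[0,0,0],[0,0,-0.01],-1],[[0,0,0],[0,0,-0.02],-1],[[0,0,0],[0,0,-0.03],-1],[[0,0,0],[0,0,-0.03],-1],[[0,0,0],[0,0,-0.03],-1],[[0,0,0],[0,0,-0.03],-1],[[0,0,0],[0,0,-0.02],-1],[[0,0,0],[0,0,-0.01],-1],[[0,0,0],[0,0,0],-1],[[0,0,0],[0,0,0],-1]]'
python3 - <<'E'
from h import *
go(489,-166,255,74.2)
a=r.grab_frame("top");b=r.grab_frame("scene")
cv2.imwrite("pics/t3.png",np.hstack([cv2.resize(a[130:270,90:270,::-1],(400,311)),cv2.resize(b[110:250,270:450,::-1],(400,311))]))
E
```

```text
clock: 6.85
eef_pos: [525.9, 348.7, 252.7]
tcp_rot: [-3.14, 0.001, 1.704]
contact_force: [1.0, -0.2, -6.4]
opening: 0.25
grasp_force: 49.9
t 6.85 pos [525.9 348.7 252.7] rpy [-1.799e+02  5.000e-02  9.762e+01] tool mm [-505.2 -104.8   -1.7] turn [-0.0016  0.0012  0.4087] F [ 1.  -0.2 -6.4] M [-0.06  0.04 -0.04] grip [ 0.25 49.92]
```

View pics/t3.png

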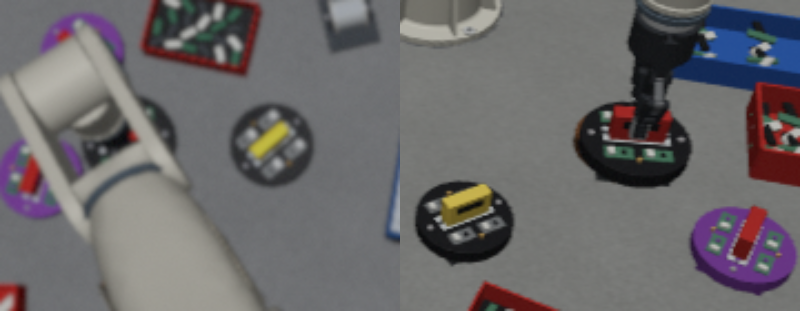

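```bash
python3 -m jog '[[[0,0,0],[-0.02,-0.0041,0],-1],[[0,0,0],[-0.04,-0.0083,0],-1],[[0,0,0],[-0.046,-0.0095,0],-1],[[0,0,0],[-0.046,-0.0095,0],-1],[[0,0,0],[-0.046,-0.0095,0],-1],[[0,0,0],[-0.046,-0.0095,0],-1],[[0,0,0],[-0.046,-0.0095,0],-1],[[0,0,0],[-0.046,-0.0095,0],-1],[[0,0,0],[-0.046,-0.0095,0],-1],[[0,0,0],[-0.046,-0.0095,0],-1],[[0,0,0],[-0.04,-0.0083,0],-1],[[0,0,0],[-0.033,-0.007,0],-1]]'
python3 -m jog '[[[0,0,0.1],[0,0,0],-1],[[0,0,0.1],[0,0,0],-1],[[0,0,0.1],[0,0,0],-1],[[0,0,0.1087],[0,0,0],-1],[[0,0,0],[0,0,0],-1],[[0,0,0],[0,0,0],-1]]'
python3 - <<'E'
from h import *
go(489,-166,190,74.2)
b=r.grab_frame("scene")
cv2.imwrite("pics/t4.png",cv2.resize(b[90:220,140:280,::-1],None,fx=4,fy=4,interpolation=cv2.INTER_CUBIC))
E
```

```text
clock: 8.15
eef_pos: [488.9, -163.7, 253.3]
tcp_rot: [-3.14, -0.0, 1.703]
contact_force: [0.5, 0.3, -7.3]
opening: 0.249
grasp_force: 49.7
clock: 8.75
eef_pos: [489.6, -161.3, 253.4]
tcp_rot: [-3.141, 0.0, 1.298]
contact_force: [0.1, -0.1, -7.0]
opening: 0.251
grasp_force: 49.7
t 8.75 pos [ 489.6 -161.3  253.4] rpy [-179.94    0.     74.37] tool mm [-4.7  0.7 63.4] turn [-0.0011  0.      0.003 ] F [ 0.1 -0.1 -7. ] M [-0.03 -0.03  0.03] grip [ 0.25 49.67]
```

View pics/t4.png

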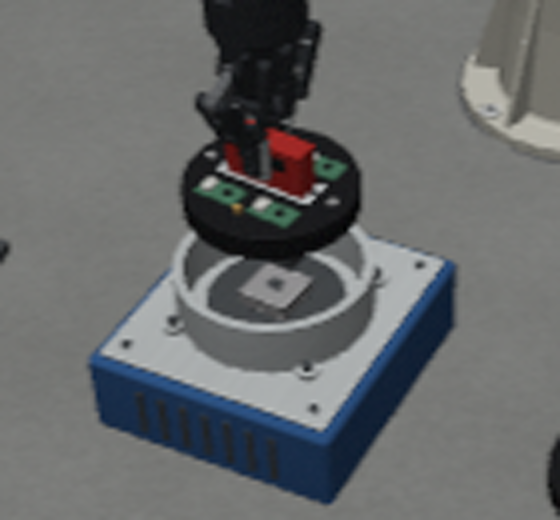

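The nest hangs level over the collar, which is at about (270,290) in the crop. I'll centre it and bring it down to just above the hub, then check the seat estimate against the scene rim, whose centre was at about (208.4,156.5) in the earlier crop.

```bash
python3 -m jog '[[[0,0,0.003],[-0.0047,0.0007,0],-1],[[0,0,0],[0,0,0.01],-1],[[0,0,0],[0,0,0.02],-1],[[0,0,0],[0,0,0.02],-1],[[0,0,0],[0,0,0.01],-1],[[0,0,0],[0,0,0],-1],[[0,0,0],[0,0,0],-1],[[0,0,0],[0,0,0],-1]]'
python3 - <<'E'
from h import *
go(489,-166,167,74.2)
t=np.linspace(0,2*np.pi,200)
P=np.c_[489+82*np.cos(t),-166+82*np.sin(t),0*t+131];q=proj("scene",P);print("pred rim c2 px: x",(q[:,0].min()-155)*6,(q[:,0].max()-155)*6,"y",(q[:,1].min()-120)*6,(q[:,1].max()-120)*6)
E
```

```text
clock: 9.6
eef_pos: [490.3, -166.2, 194.8]
tcp_rot: [3.14, 0.0, 1.292]
contact_force: [0.1, 0.4, -7.0]
opening: 0.247
grasp_force: 49.9
t 9.6 pos [ 490.3 -166.2  194.8] rpy [179.91   0.    74.04] tool mm [-0.2 -1.3 27.8] turn [ 0.0015  0.0001 -0.0028] F [ 0.1  0.4 -7. ] M [-0.01  0.03  0.02] grip [ 0.25 49.94]
pred rim c2 px: x 158.49457701240658 465.49240118940963 y 119.20852110632478 318.23238466535474
```

```bash
python3 -m jog '[[[0,0,0],[0,-0.001,0.005],-1],[[0,0,0],[0,0,0.005],-1],[[0,0,0],[0,0,0.001],-1],[[0,0,0],[0,0,0],-1],[[0,0,0],[0,0,0],-1]]'
python3 -c "
from h import *
go(489,-166,167,74.2)"
python3 -m jog '[[[0,0,0],[0,0,0.002],-1],[[0,0,0],[0,0,0.002],-1],[[0,0,0],[0,0,0],-1],[[0,0,0],[0,0,0],-1]]'
python3 -c "
from h import *
go(489,-166,167,74.2)"
```

```text
clock: 10.1
eef_pos: [488.7, -165.6, 183.0]
tcp_rot: [3.142, -0.0, 1.292]
contact_force: [-0.3, -0.3, -6.9]
opening: 0.25
grasp_force: 49.8
t 10.1 pos [ 488.7 -165.6  183. ] rpy [180.    -0.    74.03] tool mm [-0.3  0.4 16. ] turn [ 0.     -0.0001 -0.003 ] F [-0.3 -0.3 -6.9] M [ 0.01 -0.   -0.01] grip [ 0.25 49.82]
clock: 10.5
eef_pos: [489.3, -165.9, 180.8]
tcp_rot: [3.14, 0.0, 1.292]
contact_force: [-3.7, 1.1, 13.7]
opening: 0.249
grasp_force: 52.9
t 10.5 pos [ 489.3 -165.9  180.8] rpy [179.91   0.    74.03] tool mm [-0.2 -0.3 13.8] turn [ 0.0015  0.0001 -0.003 ] F [-3.7  1.1 13.7] M [0.43 1.37 0.  ] grip [ 0.25 52.87]
```

Contact on the hub top. The moment puts it on the hub's -x edge, so I'll shuffle the nest along tool -y.

```bash
python3 -m jog '[[[0,0,0],[0,0,-0.0015],-1],[[0,0,0],[0,-0.001,0],-1],[[0,0,0],[0,-0.0007,0],-1],[[0,0,0],[0,0,0.0015],-1],[[0,0,0],[0,0,0],-1],[[0,0,0],[0,0,0],-1]]'
python3 -c "
from h import *
go(489,-166,167,74.2)"
```

```text
clock: 11.1
eef_pos: [486.0, -164.9, 178.0]
tcp_rot: [-3.139, -0.0, 1.292]
contact_force: [0.3, -0.2, -6.8]
opening: 0.251
grasp_force: 50.8
t 11.1 pos [ 486.  -164.9  178. ] rpy [-179.87   -0.     74.03] tool mm [-0.3  3.2 11. ] turn [-0.0023 -0.0001 -0.0029] F [ 0.3 -0.2 -6.8] M [-0.05  0.06 -0.02] grip [ 0.25 50.8 ]
```

It has dropped past the hub top with no contact. I'll keep lowering gently.

```bash
python3 -m jog '[[[0,0,0],[0,0,0.002],-1],[[0,0,0],[0,0,0.002],-1],[[0,0,0],[0,0,0],-1],[[0,0,0],[0,0,0],-1]]'
python3 -c "
from h import *
go(489,-166,167,74.2)"
```

```text
clock: 11.5
eef_pos: [486.8, -165.1, 174.7]
tcp_rot: [-3.141, -0.0, 1.292]
contact_force: [-0.1, -0.5, -5.6]
opening: 0.247
grasp_force: 50.8
t 11.5 pos [ 486.8 -165.1  174.7] rpy [-179.97   -0.     74.03] tool mm [-0.2  2.3  7.7] turn [-0.0006 -0.     -0.0029] F [-0.1 -0.5 -5.6] M [-0.01 -0.05 -0.02] grip [ 0.25 50.75]
```

```bash
python3 -m jog '[[[0,0,0],[0,0,0.002],-1],[[0,0,0],[0,0,0.002],-1],[[0,0,0],[0,0,0.001],-1],[[0,0,0],[0,0,0],-1],[[0,0,0],[0,0,0],-1]]'
python3 -c "
from h import *
go(489,-166,167,74.2)"
```

```text
clock: 12.0
eef_pos: [487.0, -165.2, 169.9]
tcp_rot: [-3.142, -0.0, 1.292]
contact_force: [-0.5, -0.2, -6.2]
opening: 0.247
grasp_force: 50.8
t 12.0 pos [ 487.  -165.2  169.9] rpy [-180.     -0.     74.03] tool mm [-0.3  2.1  2.9] turn [-0.    -0.    -0.003] F [-0.5 -0.2 -6.2] M [-0.01  0.   -0.01] grip [ 0.25 50.76]
```

```bash
python3 -m jog '[[[0,0,0],[0,0,0.001],-1],[[0,0,0],[0,0,0.001],-1],[[0,0,0],[0,0,0.001],-1],[[0,0,0],[0,0,0],-1],[[0,0,0],[0,0,0],-1]]'
python3 -c "
from h import *
go(489,-166,167,74.2)"
```

```text
clock: 12.5
eef_pos: [487.1, -165.6, 167.8]
tcp_rot: [3.141, 0.001, 1.292]
contact_force: [-4.5, -2.1, 6.2]
opening: 0.248
grasp_force: 52.4
t 12.5 pos [ 487.1 -165.6  167.8] rpy [1.7997e+02 3.0000e-02 7.4040e+01] tool mm [0.1 1.9 0.8] turn [ 0.0006  0.0006 -0.0028] F [-4.5 -2.1  6.2] M [-0.06  0.65  0.09] grip [ 0.25 52.45]
```

It bottomed out about 13–14 mm below the hub-top contact, so it is home. I'll let go, retract and look.

```bash
python3 -m jog '[[[0,0,0],[0,0,0],0],[[0,0,0],[0,0,0],0.5],[[0,0,0],[0,0,0],1],[[0,0,0],[0,0,0],1],[[0,0,0],[0,0,0],1],[[0,0,0],[0,0,0],1],[[0,0,0],[0,0,-0.01],1],[[0,0,0],[0,0,-0.03],1],[[0,0,0],[0,0,-0.05],1],[[0,0,0],[0,0,-0.05],1],[[0,0,0],[0,0,-0.03],1],[[0,0,0],[0,0,0],1]]'
python3 -m jog '[[[0,0,0],[-0.04,0,0],1],[[0,0,0],[-0.045,0,0],1],[[0,0,0],[-0.045,0,0],1],[[0,0,0],[-0.045,0,0],1],[[0,0,0],[-0.045,0,0],1],[[0,0,0],[-0.045,0,0],1],[[0,0,0],[-0.02,0,0],1],[[0,0,0],[0,0,0],1]]'
python3 - <<'E'
from h import *
go(489,-166,167,74.2)
a=r.grab_frame("top");b=r.grab_frame("scene")
f=lambda i,u,v,w=38:cv2.resize(i[v-w:v+w,u-w:u+w,::-1],(390,390),interpolation=cv2.INTER_CUBIC)
cv2.imwrite("pics/t5.png",np.hstack([f(a,301,208),f(b,208,165)]))
m=r.grab_frame("top");H,S,V=cv2.split(cv2.cvtColor(m,cv2.COLOR_RGB2HSV));p=blob(((H<10)|(H>170))&(S>130)&(V>60),(298,205));print("rib",rect(ray("top",p,173)[:,:2]))
E
```

```text
clock: 13.7
eef_pos: [489.0, -165.8, 342.7]
tcp_rot: [3.133, 0.0, 1.292]
contact_force: [-0.2, 0.3, 0.1]
opening: 0.998
grasp_force: 0.0
clock: 14.5
eef_pos: [407.5, -441.0, 336.1]
tcp_rot: [-3.14, -0.0, 1.289]
contact_force: [-0.3, 0.8, 0.2]
opening: 1.0
grasp_force: 0.0
t 14.5 pos [ 407.5 -441.   336.1] rpy [-1.7994e+02 -2.0000e-02  7.3870e+01] tool mm [286.8   2.1 169.2] turn [-0.0011 -0.0003 -0.0058] F [-0.3  0.8  0.2] M [-0.02 -0.05 -0.02] grip [1. 0.]
rib (array([ 489.7, -164.8]), array([64.4, 25.3]), 74.4)
```

View pics/t5.png

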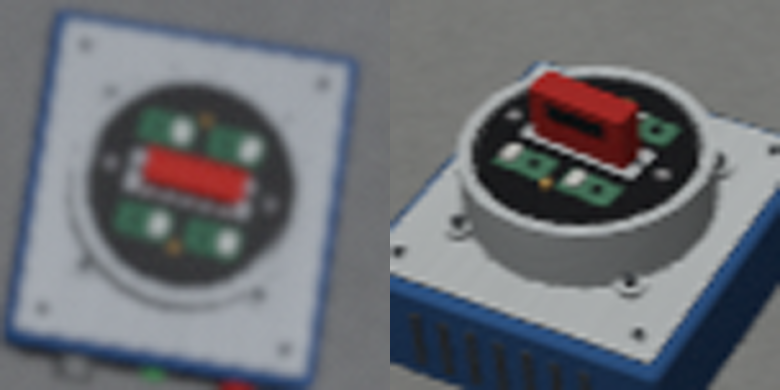

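The nest's face is flush and level inside the collar in both views (top crop (190,185), scene crop (590,150)). The robot is clear of everything, so I'm handing in.

```bash
python3 -c "
from rig import r
print(r.sign_off())"
```

```text
the job is handed in; nothing more can be done
None
```

The red-gripped nest is keyed on the hub, sitting level and flush in the collar, and released; the job was handed in at about 14.7 s, and no verdict was returned.

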